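# Rock the sorting gate over and feed the ball knobs down the other chute

### The job

Press the seesaw gate of the little sorter over to its other side, so that it feeds the other chute. Then push the three red ball knobs along the feed lane until all of them have dropped onto the gate and run by themselves down that other chute into its bin. Do not pick up the knobs or guide them by hand once they are on the gate, leave the gate tipped to its new side, and leave the jar, screwdriver, collar and carton alone.

Things in the scene. Friction and masses are not known exactly. Their poses are not given: they have to be found in the camera images.
- sorter: Fixed two-way gravity sorter on a base 110 mm (x) by 620 mm (y). Origin on the table, under the middle of the gate's axle. Axes: x from the feed lane (robot side) to the gate, y to the left, towards the yellow bin, z up. Steel chutes, 62 mm wide inside, fall from the gate's ends, y = +-110 mm (91 mm high), to y = +-205 mm (68 mm high), into the bins.
- gate (a joint): Tilt of the seesaw gate. 0 level; +0.24 rad: left (+y) end fully down, feeds the left yellow bin; -0.24: right end down, feeds the right blue bin. It rests on one stop at the start. A steel weight above its axle holds it there, no spring: about 1.5 N down on the raised pad rocks it; once past level it falls to the other stop by itself and stays.
- left_pad (a point): Centre of the top face of the orange press pad (40 x 40 x 6 mm) on the gate's left (+y) end, on the lane side of the trough: in the gate at x -51, y +105 mm and 31 mm above the axle. It moves with the gate: about 155 mm above the table when raised, about 105 mm when down.
- right_pad (a point): The same on the gate's right (-y) end, y -105 mm.
- lane_edge (a point): Middle of the steel feed lane's upper edge, on its floor, where knobs drop onto the gate: sorter x -34 mm, y 0, 152 mm high. The lane runs back from here along the sorter's -x, 32 mm wide inside and 38 mm outside, with side walls 5 mm above its floor.
- gate_axle (a point): Middle of the gate's axle, 100 mm above the table, axle along the sorter's x. The gate is an aluminium trough along y, 250 mm long, 56 mm wide inside; its floor lies 30 mm above the axle; wall on the lane side 14 mm high, on the far side 35 mm, with a steel weight (50 mm across) behind it at the middle, its top 77 mm above the axle.
- lane_stop (a point): Middle of the back stop's front face, on the lane floor: sorter x -162 mm, y 0, 148 mm high (the floor rises 0.03 rad from here to the edge). The stop stands 5 mm above the floor and is 4 mm thick; nothing stands behind it.
- left_bin (a point): Centre of the inner floor of the left yellow bin (inside 114 x 109 mm), 9 mm above the table, axes as the sorter's. Open top, walls 66 mm high, the outer one 115 mm.
- right_bin (a point): Centre of the inner floor of the right blue bin, alike.
- knob1: Red ball knob, a 40 mm ball of 30 to 65 g with a brass insert; origin at its centre. Rearmost in the lane, on the back stop: centre about 169 mm above the table, at sorter x -149 mm. The three touch in a row and roll back to the stop if let go; pushing this one along the lane, below its middle and above the lane walls (158 mm high at most), pushes all.
- knob2: The middle ball knob, 40 mm further along the lane.
- knob3: The front ball knob, nearest the gate.
- jar: Bystander: jar, 44 mm across, 65 mm high, origin under its centre. Leave alone.
- driver: Bystander: screwdriver 190 mm long lying on the table along its x; origin under its middle. Leave alone.
- collar: Bystander: steel collar, 50 mm across, 22 mm high. Leave alone.
- carton: Bystander: small cardboard carton 60 x 80 x 50 mm. Leave alone.
Mind the look-alikes: they are no part of the job. What is shaped like the knob1 but purple is not meant. What is shaped like the knob2 but turquoise is not meant.

How it is judged:
On the way:
1. the gate has been rocked over to its other stop while all three knobs are still in the feed lane (distance of left_pad from where it was at the start of the episode above 0.03 m and (value of joint gate above 0.2 rad or value of joint gate below -0.2 rad) and x of each of knob1, knob2, knob3 in the frame of sorter below -0.034 m), for 0.2 s.
At the end, for the whole second after the job is handed in: The gate rests tipped to the side opposite its start (beyond 0.2 rad), all three knobs lie at rest (under 50 mm/s) in the bin on that side (within its walls, centres under 50 mm above its floor), and the bystanders are within 20 mm of their starts (distance of left_pad from where it was at the start of the episode above 0.03 m and ((value of joint gate above 0.2 rad and x of knob1 in the frame of left_bin between -0.06 and 0.06 m and y of knob1 in the frame of left_bin between -0.06 and 0.06 m and z of each of knob1, knob2, knob3 in the frame of left_bin below 0.05 m and x of knob2 in the frame of left_bin between -0.06 and 0.06 m and y of knob2 in the frame of left_bin between -0.06 and 0.06 m and x of knob3 in the frame of left_bin between -0.06 and 0.06 m and y of knob3 in the frame of left_bin between -0.06 and 0.06 m) or (value of joint gate below -0.2 rad and x of knob1 in the frame of right_bin between -0.06 and 0.06 m and y of knob1 in the frame of right_bin between -0.06 and 0.06 m and z of each of knob1, knob2, knob3 in the frame of right_bin below 0.05 m and x of knob2 in the frame of right_bin between -0.06 and 0.06 m and y of knob2 in the frame of right_bin between -0.06 and 0.06 m and x of knob3 in the frame of right_bin between -0.06 and 0.06 m and y of knob3 in the frame of right_bin between -0.06 and 0.06 m)) and linear speed of each of knob1, knob2, knob3 below 0.05 m/s and distance of each of jar, driver, collar, carton from where it was at the start of the episode below 0.02 m); the robot touches nothing.
It fails at once if a ball knob is lifted (its centre over 210 mm above the table) (height (world z) of any of knob1, knob2, knob3 above 0.21 m).
It fails at once if a knob is guided by hand on the gate, chute or in the bin (touched by the fingers over 40 mm to either side of the lane) ((contact force between the fingers and knob1 above 0.3 N and (y of knob1 in the frame of sorter above 0.04 m or y of knob1 in the frame of sorter below -0.04 m)) or (contact force between the fingers and knob2 above 0.3 N and (y of knob2 in the frame of sorter above 0.04 m or y of knob2 in the frame of sorter below -0.04 m)) or (contact force between the fingers and knob3 above 0.3 N and (y of knob3 in the frame of sorter above 0.04 m or y of knob3 in the frame of sorter below -0.04 m))).
It fails at once if a bystander is moved more than 20 mm (distance of any of jar, driver, collar, carton from where it was at the start of the episode above 0.02 m).
It also fails if it takes over 45 s, if anything falls off the work surface, if the arm or the gripper's body presses on something with over 40 N, if the wrist force passes 120 N, or if a joint passes its speed limit or range.

### The arm

A 6-joint arm with a two-finger parallel gripper is mounted at the origin on the work surface. World frame = base frame: x ahead of the robot, y to its left, z up, the work surface at z = 0. Lengths are in m, angles in rad, forces in N, time in s.
With the tool pointing down it reaches from about 0.225 to 0.725 m from the base axis. Payload 3.1 kg.
Tool frame: the origin (TCP) lies midway between the tips of the shut fingers; the grasp point (between the pads) lies env.hold_point_z behind it (env.hold_point_z is the distance from the TCP to the grasp point, in m); y points along the fingers, x is the direction in which the jaws open and shut, and the axes are right-handed (so a half turn about y gives the same grasp; the last joint's range is limited). The gripper opens to 85 mm and grips with 20 to 120 N. Pads are 22 mm wide; open, the fingers measure 114 mm over their backs; the gripper's body (76 mm by 85 mm) begins 54 mm behind the grasp point. The pads swing forward as they close: fully open they stand 13 mm farther back than shut.
Start: joints at [1.023, 0.048, 0.099, 1.622, 0, 1.443], TCP at [0.214, 0.479, 0.231] pointing down, gripper open.
Joint ranges: [-2.91, 2.91], [-0.99, 1.94], [-1.21, 1.42], [-2.12, 2.29], [-1.49, 1.47], [-3.14, 3.14]. Speed limits (rad/s): [2.79, 2.79, 3.14, 3.14, 3.14, 3.14].

### API

Orientations are given as a unit quaternion [x, y, z, w].
In Python, from rig import env, capture, calibration, workorder gives the robot as it stands.
- The arm moves only by the tool servo_tool, never from a script. Its argument "targets" is a list of rows, each an object of numbers: "rx", "ry", "rz": the turn, a rotation vector about the world's x, y, z in units of 8 degrees (1.0 is 8 degrees); "x", "y", "z": the shift along the world's x, y, z in units of 50 mm (1.0 is 50 mm); "grip": the closure, from -1 (fully open) to 1 (shut). A call has 1 to 12 rows; each row is the pose to reach, as a shift and turn from the pose commanded when the call began; what a row does not reach only later rows make up. A row lasts 1/10 s, in which the tool goes at most 50 mm and 8.59 degrees, less where a joint would pass 70% of its speed; a pose out of reach is approached as far as the arm can. A call with a gripper value outside its range is refused whole. The fingers move at their own pace and stop on an object; the grip force is fixed at half the most. Time passes only in rows, so rows that repeat a pose let the fingers close. It gives the time, the measured TCP pose, the force and the opening at its end, in the units of the state.
- env.get_obs(): the state, without advancing time (a new reading comes with each control period).
- capture(name): name is "scene" or "side" or "wrist"; returns (picture, depth): 480x640x3 uint8, red, green, blue; 480x640 float32, m along the optical axis (not along the pixel's ray), 0 where there is no reading.
- calibration(name): a dict with "intrinsics" (3x3 intrinsics, pixels), "rvec" (rotation vector, rad) and "tvec" (3), from world to camera coordinates, as OpenCV has them; the wrist camera has in their place "hand_eye" (4x4, takes a point from camera to tool coordinates, whose origin is the TCP and whose axes are the tool frame's). Camera axes: x right, y down, z forward; pixel columns grow to the right and rows downward; lengths in m; the calibration is good to about 2 mm. A picture is of the moment at which its call begins: read the wrist's pose just before it. calibration takes no time and is no camera call.
- workorder.close_job(): hands the job in, once; it reports no verdict.
The state is a dict: "time": time; "joints": joint angles; "joint_vel": joint speeds; "effort": joint torques, N m; "tcp_pos": TCP position; "ee_rot": TCP orientation; "contact_force": force on the tool from outside, world axes, zero at the start; "moment": the same for the moment, N m; "finger_gap": opening from 0.0 (shut) to 1.0 (fully open).
Only numpy, scipy, OpenCV 4.12 (cv2) and the standard library are available. Lean on these libraries where they do the work, as an engineer would, in place of code of your own. Each camera call takes 0.05 s, during which the arm holds its last target. There are 200 camera calls.

## Working session

There is one attempt and no reset: what is moved stays moved. The work goes in short steps, Python scripts to look and compute and a tool call to move; the robot and the scene stay as the last step left them, time stands still between calls to the robot, and variables do not carry over. Pictures are saved under pics/ and viewed, about 8 in all and at most 12, crops included, and the job is handed in when it is done.

Besides the shell and the picture viewer there is one more tool, called by a JSON object that holds its "name" and its "arguments", one argument or row to a line. servo_tool: Moves the arm, as the interface text tells. Its arguments: {"type":"object","properties":{"targets":{"type":"array","items":{"type":"object","properties":{"rx":{"type":"number"},"ry":{"type":"number"},"rz":{"type":"number"},"x":{"type":"number"},"y":{"type":"number"},"z":{"type":"number"},"grip":{"type":"number"}}}}},"required":["targets"]}

```bash
mkdir -p pics; cat > h.py <<'E'
import numpy as np, cv2
from rig import env, capture, calibration, workorder
def cam(n):
    c=calibration(n); K=np.array(c["intrinsics"],float)
    R=cv2.Rodrigues(np.array(c["rvec"],float))[0]; t=np.array(c["tvec"],float).ravel()
    return K,R,t
def world(n,d,u,v):
    K,R,t=cam(n); u=np.asarray(u,float);v=np.asarray(v,float)
    p=np.stack([(u-K[0,2])/K[0,0]*d,(v-K[1,2])/K[1,1]*d,d],-1)
    return (p-t)@R
def onplane(n,u,v,z):
    K,R,t=cam(n); r=R.T@np.linalg.inv(K)@np.array([u,v,1.]); c=-R.T@t
    return c+r*(z-c[2])/r[2]
E
python3 - <<'E'
from h import *
o=env.get_obs(); print(o["time"],o["tcp_pos"],o["ee_rot"],env.hold_point_z)
for n in("scene","side"):
    p,d=capture(n); np.savez(f"pics/{n}.npz",p=p,d=d); cv2.imwrite(f"pics/{n}0.png",p[...,::-1])
    K,R,t=cam(n); print(n,-R.T@t)
    hsv=cv2.cvtColor(p,cv2.COLOR_RGB2HSV)
    for c,lo,hi in(("red",0,6),("orange",8,18),("yellow",21,34),("blue",100,125)):
        m=cv2.inRange(hsv,(lo,120,60),(hi,255,255))
        if c=="red": m|=cv2.inRange(hsv,(174,120,60),(180,255,255))
        k,l,s,ce=cv2.connectedComponentsWithStats(m)
        for i in range(1,k):
            if s[i,4]>60:
                vv,uu=np.nonzero((l==i)&(d>0)); w=world(n,d[vv,uu],uu,vv)
                print(c,s[i],ce[i].round(),np.median(w,0).round(3),w.min(0).round(3),w.max(0).round(3))
E
```

```text
0.0 [0.21367388 0.47888502 0.23010557] [ 0.59356603  0.38407993 -0.38561034 -0.59284621] 0.0187
scene [1.06031041 0.06251963 0.88602001]
red [329 153  23  46 556] [340. 176.] [0.485 0.031 0.182] [0.425 0.012 0.163] [0.533 0.051 0.19 ]
red [271 183  13  33 232] [277. 197.] [ 0.43  -0.12   0.023] [ 0.386 -0.13   0.014] [ 0.542 -0.1    0.113]
orange [  0  26  23  40 468] [ 7. 40.] [ 0.072 -0.864  0.158] [ 0.017 -0.911  0.155] [ 0.18  -0.835  0.162]
orange [374 201  21  15 242] [385. 207.] [0.534 0.123 0.155] [0.518 0.102 0.148] [0.561 0.141 0.173]
orange [275 203  20  13 214] [284. 209.] [ 0.52  -0.082  0.105] [ 0.445 -0.118  0.02 ] [ 0.547 -0.062  0.122]
orange [ 271  286   40   29 1032] [291. 300.] [ 0.7  -0.05  0.05] [ 0.67  -0.088  0.039] [ 0.727 -0.011  0.055]
yellow [482 230   6  55 165] [485. 256.] [0.604 0.323 0.11 ] [0.543 0.319 0.093] [0.661 0.328 0.118]
yellow [ 419  235   64   69 2614] [450. 271.] [0.593 0.277 0.011] [0.536 0.208 0.003] [0.662 0.328 0.094]
blue [ 187  223   54   39 1245] [219. 243.] [ 0.561 -0.234  0.009] [ 0.505 -0.278  0.003] [ 0.631 -0.166  0.091]
side [0
[... 626 characters left out ...]
] [ 0.711 -0.012  0.028] [ 0.694 -0.017  0.003] [ 0.724 -0.009  0.05 ]
orange [314 268  37  23 476] [332. 279.] [0.54  0.125 0.156] [0.519 0.049 0.1  ] [0.562 0.144 0.161]
yellow [ 184  340  125  121 8856] [248. 401.] [0.599 0.279 0.039] [0.537 0.167 0.005] [0.688 0.331 0.118]
blue [359 160  54  29 199] [387. 171.] [ 0.547 -0.276  0.106] [ 0.509 -0.283  0.073] [ 0.623 -0.27   0.116]
blue [353 185  38  26 190] [371. 202.] [ 0.586 -0.275  0.011] [ 0.549 -0.282  0.006] [ 0.624 -0.259  0.069]
blue [380 190  31  35 310] [395. 212.] [ 0.528 -0.252  0.037] [ 0.506 -0.278  0.006] [ 0.556 -0.158  0.074]
blue [346 252  12  20  67] [352. 262.] [0.538 0.031 0.112] [0.535 0.003 0.108] [0.542 0.051 0.114]
```

View pics/scene0.png

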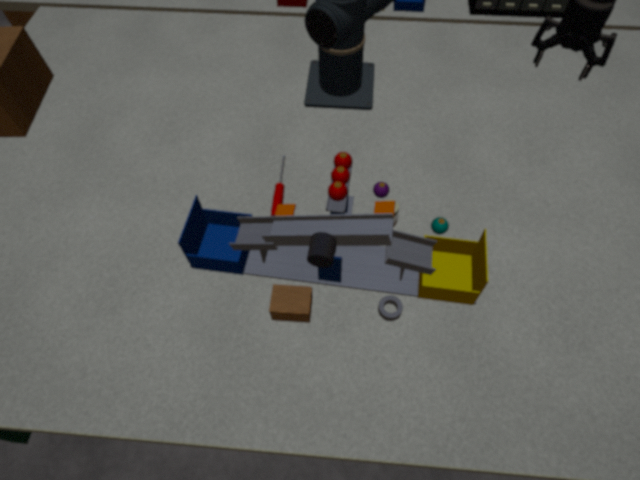

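View pics/side0.png

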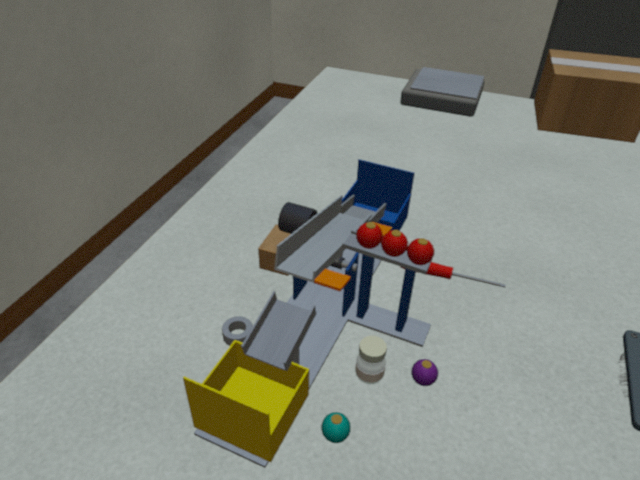

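The gate's left pad is raised (z about 155 mm), so it feeds blue now and the target is yellow. In the side view the knobs are at px (370,235), (395,243) and (421,251), and the raised left pad is at (332,279). The jar is at (372,355), below the lane to its left. Next I'll work out the sorter's frame.

```bash
python3 - <<'E'
from h import *
from scipy.optimize import least_squares
K2={}
for n in("scene","side"):
    z=np.load(f"pics/{n}.npz");p,d=z["p"],z["d"];hsv=cv2.cvtColor(p,cv2.COLOR_RGB2HSV)
    m=cv2.inRange(hsv,(0,120,60),(6,255,255))|cv2.inRange(hsv,(174,120,60),(180,255,255))|cv2.inRange(hsv,(8,120,60),(18,255,255))
    vv,uu=np.nonzero((m>0)&(d>0)); w=world(n,d[vv,uu],uu,vv)
    w=w[(w[:,2]>.165)&(w[:,2]<.2)&(w[:,0]<.56)&(w[:,0]>.35)&(abs(w[:,1]-.03)<.06)]
    # three touching 20mm-radius balls in a row at z: params x1,y1,yaw,z1
    def res(q):
        C=np.array([[q[0]+.04*i*np.cos(q[2]),q[1]+.04*i*np.sin(q[2]),q[3]+.0012*i] for i in range(3)])
        return np.abs(np.linalg.norm(w[:,None]-C,axis=2)-.02).min(1)
    r=least_squares(res,[.41,.04,-.08,.169],loss="soft_l1",f_scale=.002)
    q=r.x;print(n,len(w),"knob1",q.round(4),"rms",np.sqrt((res(q)**2).mean()).round(4))
    c,s=np.cos(q[2]),np.sin(q[2]);K2[n]=q
    O=np.array([q[0]+.149*c,q[1]+.149*s])
    f=lambda x,y:(O+[x*c-y*s,x*s+y*c]).round(4)
    print(" origin",O.round(4),"leftpad(raised)",f(-.051,.0945),"edge",f(-.034,0),"stop",f(-.162,0),"Lbin",f(0,.26))
    m=cv2.inRange(hsv,(21,120,60),(34,255,255));vv,uu=np.nonzero((m>0)&(d>0));w=world(n,d[vv,uu],uu,vv)
    w=w[w[:,2]<.02];print(" yellow floor mean",w.mean(0).round(3))
    m=cv2.inRange(hsv,(8,120,60),(18,255,255));vv,uu=np.nonzero((m>0)&(d>0));w=world(n,d[vv,uu],uu,vv)
    for a,zz in((1,.155),(-1,.105)):
        t=w[(abs(w[:,2]-zz)<.009)&(abs(w[:,0]-.53)<.05)&(abs(w[:,1]-.02-a*.1)<.04)]
        if len(t):print(" pad",a,len(t),t.mean(0).round(4),np.percentile(t,[2,98],axis=0).round(3).tolist())
o=env.get_obs();from scipy.spatial.transform import Rotation as Ro
print(Ro.from_quat(o["ee_rot"]).as_matrix().round(3),o["joints"],o["finger_gap"])
# what stands near the lane (obstacles above .1 between robot and lane)?
E
```

```text
scene 659 knob1 [ 0.4527  0.0332 -0.0847  0.1944] rms 0.0046
 origin [0.6012 0.0206] leftpad(raised) [0.5583 0.1191] edge [0.5673 0.0235] stop [0.4397 0.0343] Lbin [0.6232 0.2797]
 yellow floor mean [0.588 0.28  0.01 ]
 pad 1 240 [0.5339 0.1225 0.1548] [[0.52, 0.104, 0.149], [0.548, 0.141, 0.16]]
 pad -1 191 [ 0.52   -0.081   0.1047] [[0.506, -0.099, 0.099], [0.534, -0.063, 0.11]]
side 1359 knob1 [ 0.4357  0.0328 -0.0656  0.1686] rms 0.001
 origin [0.5844 0.023 ] leftpad(raised) [0.5397 0.1207] edge [0.5504 0.0253] stop [0.4227 0.0337] Lbin [0.6014 0.2825]
 yellow floor mean [0.604 0.249 0.011]
 pad 1 474 [0.5399 0.1251 0.1558] [[0.52, 0.104, 0.151], [0.56, 0.142, 0.16]]
 pad -1 89 [ 0.5173 -0.0874  0.1038] [[0.506, -0.102, 0.099], [0.54, -0.065, 0.109]]
[[ 0.408 -0.001 -0.913]
 [ 0.913 -0.002  0.408]
 [-0.002 -1.     0.   ]] [1.02320908e+00 4.86892576e-02 9.77481632e-02 1.62202218e+00
 8.64083239e-06 1.44298301e+00] 1.0039353751912523
```

{"name": "servo_tool", "arguments": {
  "targets": [
    {"x": 3.2,"y": -3.5,"z": 0.2,"rz": -4.4,"grip": 1},
    {"x": 3.2,"y": -3.5,"z": 0.2,"rz": -4.4,"grip": 1},
    {"x": 3.2,"y": -3.5,"z": 0.2,"rz": -4.4,"grip": 1},
    {"x": 3.2,"y": -3.5,"z": 0.2,"rz": -4.4,"grip": 1},
    {"x": 3.2,"y": -3.5,"z": 0.2,"rz": -4.4,"grip": 1},
    {"x": 6.46,"y": -6.94,"z": 0.2,"rz": -8.8,"grip": 1},
    {"x": 6.46,"y": -6.94,"z": 0.2,"rz": -8.8,"grip": 1},
    {"x": 6.46,"y": -6.94,"z": 0.2,"rz": -8.8,"grip": 1},
    {"x": 6.46,"y": -6.94,"z": 0.2,"rz": -8.8,"grip": 1},
    {"x": 6.46,"y": -6.94,"z": 0.2,"rz": -8.8,"grip": 1},
    {"x": 6.46,"y": -6.94,"z": 0.2,"rz": -8.8,"grip": 1},
    {"x": 6.46,"y": -6.94,"z": 0.2,"rz": -8.8,"grip": 1}
  ]
}}

```text
invalid input at $.targets[0]: expected keys rx, ry, rz, x, y, z, grip
```

```bash
python3 - <<'E'
from h import *
from scipy.optimize import least_squares
from scipy.spatial.transform import Rotation as Ro
z=np.load("pics/scene.npz");p,d=z["p"],z["d"];hsv=cv2.cvtColor(p,cv2.COLOR_RGB2HSV)
m=cv2.inRange(hsv,(0,120,60),(6,255,255))|cv2.inRange(hsv,(174,120,60),(180,255,255))|cv2.inRange(hsv,(8,120,60),(18,255,255))
vv,uu=np.nonzero((m>0)&(d>0)); w=world("scene",d[vv,uu],uu,vv)
w=w[(w[:,2]>.165)&(w[:,2]<.2)&(w[:,0]<.56)&(w[:,0]>.35)&(abs(w[:,1]-.03)<.035)]
def res(q):
    C=np.array([[q[0]+.04*i*np.cos(q[2]),q[1]+.04*i*np.sin(q[2]),.1688+.0012*i] for i in range(3)])
    return np.abs(np.linalg.norm(w[:,None]-C,axis=2)-.02).min(1)
r=least_squares(res,[.4357,.0328,-.066],loss="soft_l1",f_scale=.001)
print(r.x,np.sqrt((res(r.x)**2).mean()))
o=env.get_obs();print(o["time"],o["tcp_pos"],o["finger_gap"],o["contact_force"]);print(Ro.from_quat(o["ee_rot"]).as_matrix().round(3),o["joints"])
p,_=capture("side");cv2.imwrite("pics/side1.png",p[150:450,150:550,::-1].repeat(2,0).repeat(2,1))
E
```

```text
[ 0.43168207  0.03325042 -0.05905234] 0.0012566051307224462
0.1 [0.21368625 0.47892944 0.23022452] 1.0039353751912523 [-1.35669143 -0.36241645  0.62473392]
[[ 0.408 -0.001 -0.913]
 [ 0.913 -0.002  0.408]
 [-0.002 -1.     0.   ]] [1.02320908e+00 4.86892576e-02 9.77481632e-02 1.62202218e+00
 8.64083239e-06 1.44298301e+00]
```

View pics/side1.png

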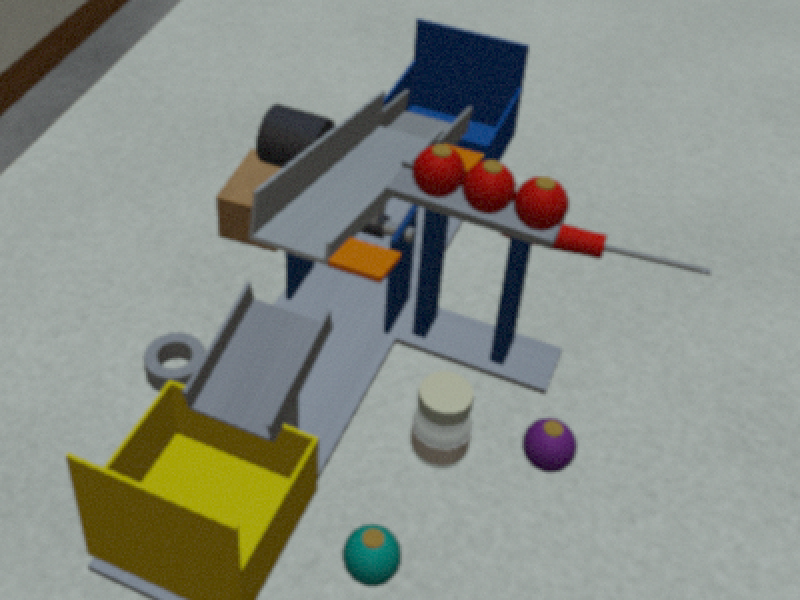

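The move was refused because every row needs all seven keys, so nothing moved. The picture shows the scene unchanged, with the raised left pad at (365,257) in the crop. The two views agree on knob1 at (0.434, 0.033) and yaw about -0.063.

{"name": "servo_tool", "arguments": {
  "targets": [
    {"x": 3.2,"y": -3.5,"z": 0.2,"rx": 0,"ry": 0,"rz": -4.4,"grip": 1},
    {"x": 3.2,"y": -3.5,"z": 0.2,"rx": 0,"ry": 0,"rz": -4.4,"grip": 1},
    {"x": 3.2,"y": -3.5,"z": 0.2,"rx": 0,"ry": 0,"rz": -4.4,"grip": 1},
    {"x": 3.2,"y": -3.5,"z": 0.2,"rx": 0,"ry": 0,"rz": -4.4,"grip": 1},
    {"x": 3.2,"y": -3.5,"z": 0.2,"rx": 0,"ry": 0,"rz": -4.4,"grip": 1},
    {"x": 6.46,"y": -6.94,"z": 0.2,"rx": 0,"ry": 0,"rz": -8.7,"grip": 1},
    {"x": 6.46,"y": -6.94,"z": 0.2,"rx": 0,"ry": 0,"rz": -8.7,"grip": 1},
    {"x": 6.46,"y": -6.94,"z": 0.2,"rx": 0,"ry": 0,"rz": -8.7,"grip": 1},
    {"x": 6.46,"y": -6.94,"z": 0.2,"rx": 0,"ry": 0,"rz": -8.7,"grip": 1},
    {"x": 6.46,"y": -6.94,"z": 0.2,"rx": 0,"ry": 0,"rz": -8.7,"grip": 1},
    {"x": 6.46,"y": -6.94,"z": 0.2,"rx": 0,"ry": 0,"rz": -8.7,"grip": 1},
    {"x": 6.46,"y": -6.94,"z": 0.2,"rx": 0,"ry": 0,"rz": -8.7,"grip": 1}
  ]
}}

```text
time: 1.35
tcp_pos: [0.5369, 0.1318, 0.2405]
ee_rot: [-0.707, 0.024, -0.022, 0.707]
contact_force: [-0.3, 0.3, -0.7]
finger_gap: 0.003
```

{"name": "servo_tool", "arguments": {
  "targets": [
    {"x": 0,"y": 0,"z": -0.7,"rx": 0,"ry": 0,"rz": 0,"grip": 1},
    {"x": 0,"y": 0,"z": -1.4,"rx": 0,"ry": 0,"rz": 0,"grip": 1},
    {"x": 0,"y": 0,"z": -1.6,"rx": 0,"ry": 0,"rz": 0,"grip": 1},
    {"x": 0,"y": 0,"z": -1.8,"rx": 0,"ry": 0,"rz": 0,"grip": 1},
    {"x": 0,"y": 0,"z": -1.95,"rx": 0,"ry": 0,"rz": 0,"grip": 1},
    {"x": 0,"y": 0,"z": -2.1,"rx": 0,"ry": 0,"rz": 0,"grip": 1},
    {"x": 0,"y": 0,"z": -2.25,"rx": 0,"ry": 0,"rz": 0,"grip": 1},
    {"x": 0,"y": 0,"z": -2.4,"rx": 0,"ry": 0,"rz": 0,"grip": 1},
    {"x": 0,"y": 0,"z": -2.5,"rx": 0,"ry": 0,"rz": 0,"grip": 1},
    {"x": 0,"y": 0,"z": -2.5,"rx": 0,"ry": 0,"rz": 0,"grip": 1}
  ]
}}

```text
time: 2.35
tcp_pos: [0.5363, 0.1322, 0.1152]
ee_rot: [0.707, -0.023, 0.022, -0.707]
contact_force: [-0.7, -0.1, 0.3]
finger_gap: 0.004
```

```bash
python3 - <<'E'
from h import *
p,_=capture("side");cv2.imwrite("pics/side2.png",p[150:450,150:550,::-1].repeat(2,0).repeat(2,1))
E
```

```text
(no output)
```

View pics/side2.png

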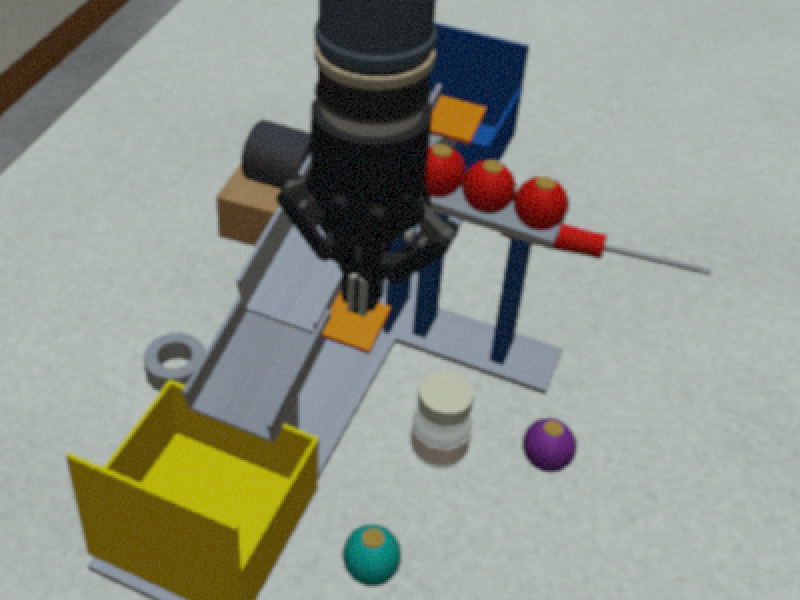

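The gate is tipped left: the left pad is now low at (357,320) and the trough meets the yellow chute. The three knobs are still in the lane. Next I'll lift, turn the tool 90° so the flat finger sides push, and go in behind knob1.

{"name": "servo_tool", "arguments": {
  "targets": [
    {"x": 0,"y": 0,"z": 1.0,"rx": 0,"ry": 0,"rz": 0,"grip": 1},
    {"x": 0,"y": 0,"z": 2.0,"rx": 0,"ry": 0,"rz": 1,"grip": 1},
    {"x": 0,"y": 0,"z": 2.7,"rx": 0,"ry": 0,"rz": 2,"grip": 1},
    {"x": -0.5,"y": -0.3,"z": 2.7,"rx": 0,"ry": 0,"rz": 3,"grip": 1},
    {"x": -1.1,"y": -0.6,"z": 2.7,"rx": 0,"ry": 0,"rz": 4,"grip": 1},
    {"x": -1.7,"y": -1.0,"z": 2.7,"rx": 0,"ry": 0,"rz": 5,"grip": 1},
    {"x": -2.3,"y": -1.3,"z": 2.7,"rx": 0,"ry": 0,"rz": 6,"grip": 1},
    {"x": -2.9,"y": -1.6,"z": 2.7,"rx": 0,"ry": 0,"rz": 7,"grip": 1},
    {"x": -3.3,"y": -1.9,"z": 2.7,"rx": 0,"ry": 0,"rz": 8,"grip": 1},
    {"x": -3.3,"y": -1.9,"z": 2.7,"rx": 0,"ry": 0,"rz": 9,"grip": 1},
    {"x": -3.3,"y": -1.9,"z": 2.7,"rx": 0,"ry": 0,"rz": 10,"grip": 1},
    {"x": -3.3,"y": -1.9,"z": 2.7,"rx": 0,"ry": 0,"rz": 11.2,"grip": 1}
  ]
}}

```text
time: 3.6
tcp_pos: [0.3721, 0.0371, 0.2521]
ee_rot: [0.521, 0.479, -0.478, -0.52]
contact_force: [-0.2, -0.5, 0.2]
finger_gap: -0.001
```

{"name": "servo_tool", "arguments": {
  "targets": [
    {"x": 0,"y": 0,"z": -0.6,"rx": 0,"ry": 0,"rz": 0,"grip": 1},
    {"x": 0,"y": 0,"z": -1.2,"rx": 0,"ry": 0,"rz": 0,"grip": 1},
    {"x": 0,"y": 0,"z": -1.76,"rx": 0,"ry": 0,"rz": 0,"grip": 1},
    {"x": 0,"y": 0,"z": -1.76,"rx": 0,"ry": 0,"rz": 0,"grip": 1},
    {"x": 0,"y": 0,"z": -1.76,"rx": 0,"ry": 0,"rz": 0,"grip": 1}
  ]
}}

```text
time: 4.1
tcp_pos: [0.3719, 0.0374, 0.1639]
ee_rot: [0.522, 0.477, -0.477, -0.522]
contact_force: [0.5, 0.5, 0.6]
finger_gap: 0.004
```

```bash
python3 - <<'E'
from h import *
from scipy.spatial.transform import Rotation as Ro
o=env.get_obs();print(Ro.from_quat(o["ee_rot"]).as_matrix().round(3))
p,_=capture("side");cv2.imwrite("pics/side3.png",p[150:450,200:600,::-1].repeat(2,0).repeat(2,1))
E
```

```text
[[ 0.088 -0.    -0.996]
 [ 0.996 -0.     0.088]
 [-0.    -1.     0.   ]]
```

View pics/side3.png

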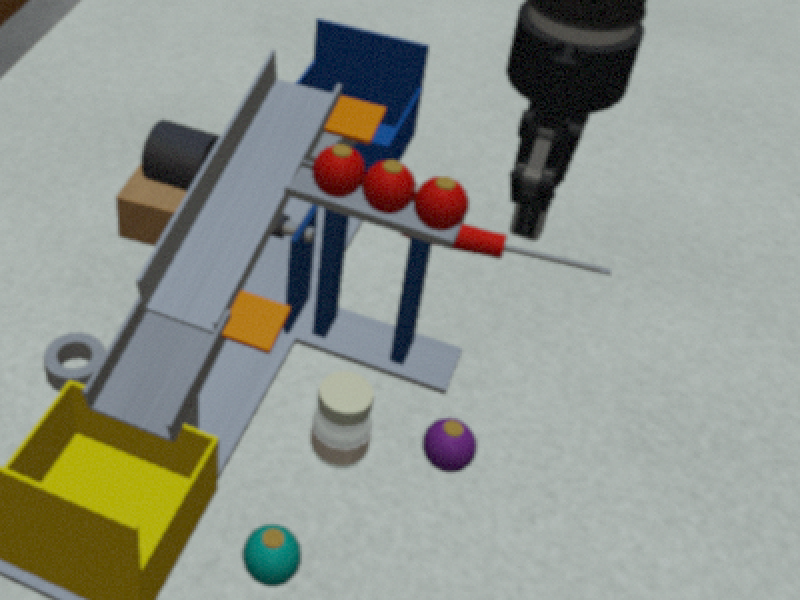

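The gate stays tipped left, with its pad down at (257,320) in this crop. The shut fingers are behind knob1 at (525,225), in line with the lane. I'll push slowly along the lane.

{"name": "servo_tool", "arguments": {
  "targets": [
    {"x": 0.3,"y": -0.02,"z": 0,"rx": 0,"ry": 0,"rz": 0,"grip": 1},
    {"x": 0.54,"y": -0.03,"z": 0,"rx": 0,"ry": 0,"rz": 0,"grip": 1},
    {"x": 0.62,"y": -0.04,"z": 0,"rx": 0,"ry": 0,"rz": 0,"grip": 1},
    {"x": 0.7,"y": -0.04,"z": 0,"rx": 0,"ry": 0,"rz": 0,"grip": 1},
    {"x": 0.78,"y": -0.05,"z": 0,"rx": 0,"ry": 0,"rz": 0,"grip": 1},
    {"x": 0.86,"y": -0.05,"z": 0,"rx": 0,"ry": 0,"rz": 0,"grip": 1},
    {"x": 0.94,"y": -0.06,"z": 0,"rx": 0,"ry": 0,"rz": 0,"grip": 1},
    {"x": 1.02,"y": -0.06,"z": 0,"rx": 0,"ry": 0,"rz": 0,"grip": 1},
    {"x": 1.1,"y": -0.07,"z": 0,"rx": 0,"ry": 0,"rz": 0,"grip": 1},
    {"x": 1.18,"y": -0.07,"z": 0,"rx": 0,"ry": 0,"rz": 0,"grip": 1},
    {"x": 1.26,"y": -0.08,"z": 0,"rx": 0,"ry": 0,"rz": 0,"grip": 1},
    {"x": 1.34,"y": -0.08,"z": 0,"rx": 0,"ry": 0,"rz": 0,"grip": 1}
  ]
}}

```text
time: 5.35
tcp_pos: [0.4393, 0.0334, 0.1633]
ee_rot: [-0.522, -0.477, 0.477, 0.522]
contact_force: [-0.9, 0.2, 0.6]
finger_gap: -0.0
```

```bash
python3 - <<'E'
from h import *
p,_=capture("side");cv2.imwrite("pics/side4.png",p[150:450,150:550,::-1].repeat(2,0).repeat(2,1))
E
```

```text
(no output)
```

View pics/side4.png

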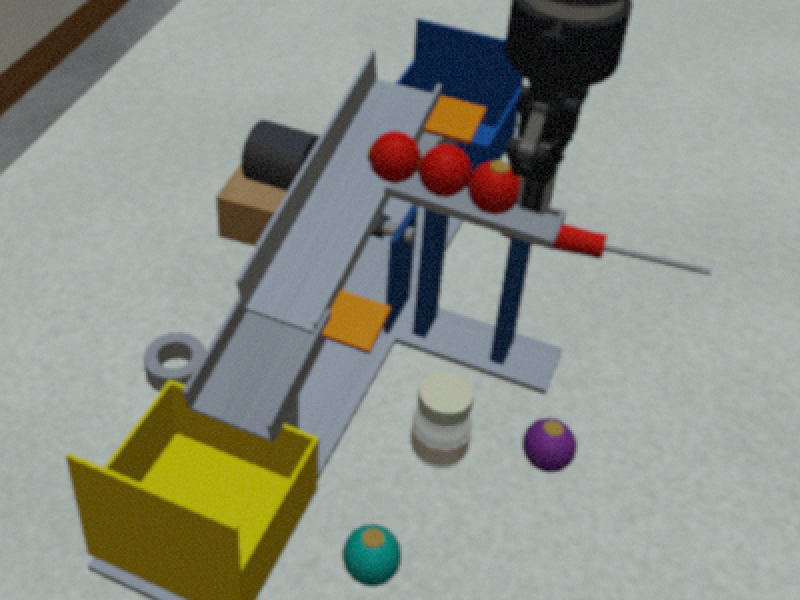

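The row of knobs has moved up, and knob3 at (394,156) is at the lane edge. I'll keep pushing.

{"name": "servo_tool", "arguments": {
  "targets": [
    {"x": 0.08,"y": -0.005,"z": 0,"rx": 0,"ry": 0,"rz": 0,"grip": 1},
    {"x": 0.16,"y": -0.01,"z": 0,"rx": 0,"ry": 0,"rz": 0,"grip": 1},
    {"x": 0.24,"y": -0.015,"z": 0,"rx": 0,"ry": 0,"rz": 0,"grip": 1},
    {"x": 0.32,"y": -0.02,"z": 0,"rx": 0,"ry": 0,"rz": 0,"grip": 1},
    {"x": 0.4,"y": -0.025,"z": 0,"rx": 0,"ry": 0,"rz": 0,"grip": 1},
    {"x": 0.48,"y": -0.03,"z": 0,"rx": 0,"ry": 0,"rz": 0,"grip": 1},
    {"x": 0.56,"y": -0.035,"z": 0,"rx": 0,"ry": 0,"rz": 0,"grip": 1},
    {"x": 0.64,"y": -0.04,"z": 0,"rx": 0,"ry": 0,"rz": 0,"grip": 1},
    {"x": 0.72,"y": -0.045,"z": 0,"rx": 0,"ry": 0,"rz": 0,"grip": 1},
    {"x": 0.8,"y": -0.05,"z": 0,"rx": 0,"ry": 0,"rz": 0,"grip": 1},
    {"x": 0.88,"y": -0.055,"z": 0,"rx": 0,"ry": 0,"rz": 0,"grip": 1},
    {"x": 0.96,"y": -0.06,"z": 0,"rx": 0,"ry": 0,"rz": 0,"grip": 1}
  ]
}}

```text
time: 6.6
tcp_pos: [0.4874, 0.0304, 0.1633]
ee_rot: [0.522, 0.477, -0.477, -0.522]
contact_force: [-0.7, -0.1, 0.1]
finger_gap: 0.002
```

```bash
python3 - <<'E'
from h import *
p,_=capture("side");cv2.imwrite("pics/side5.png",p[150:450,150:550,::-1].repeat(2,0).repeat(2,1))
E
```

```text
(no output)
```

View pics/side5.png

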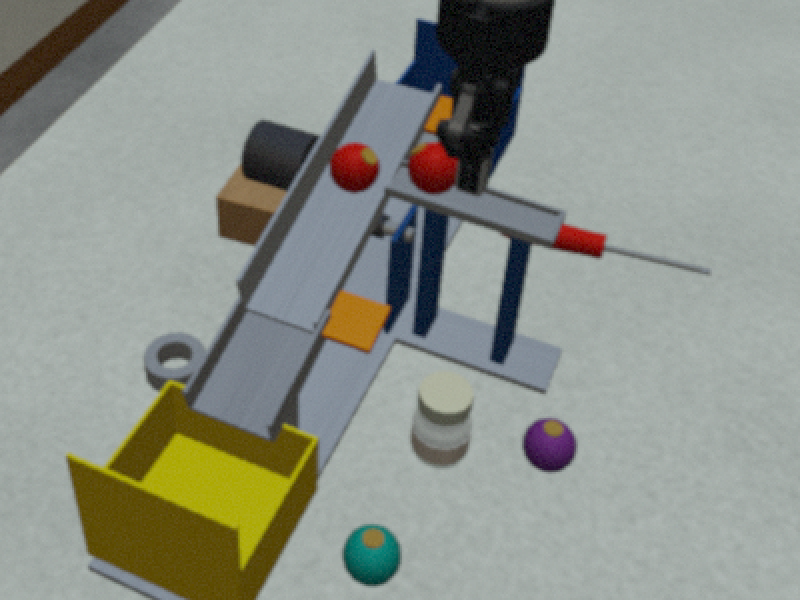

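Knob2 has just dropped onto the gate at (355,167), knob1 is at (433,167), and knob3 has left the gate, probably behind the high outer bin wall. The gate is still left-down. I'll push the rest of the way, then check the bin from the scene camera.

{"name": "servo_tool", "arguments": {
  "targets": [
    {"x": 0.08,"y": -0.005,"z": 0,"rx": 0,"ry": 0,"rz": 0,"grip": 1},
    {"x": 0.16,"y": -0.01,"z": 0,"rx": 0,"ry": 0,"rz": 0,"grip": 1},
    {"x": 0.24,"y": -0.015,"z": 0,"rx": 0,"ry": 0,"rz": 0,"grip": 1},
    {"x": 0.32,"y": -0.02,"z": 0,"rx": 0,"ry": 0,"rz": 0,"grip": 1},
    {"x": 0.4,"y": -0.025,"z": 0,"rx": 0,"ry": 0,"rz": 0,"grip": 1},
    {"x": 0.48,"y": -0.03,"z": 0,"rx": 0,"ry": 0,"rz": 0,"grip": 1},
    {"x": 0.56,"y": -0.035,"z": 0,"rx": 0,"ry": 0,"rz": 0,"grip": 1},
    {"x": 0.64,"y": -0.04,"z": 0,"rx": 0,"ry": 0,"rz": 0,"grip": 1},
    {"x": 0.72,"y": -0.045,"z": 0,"rx": 0,"ry": 0,"rz": 0,"grip": 1},
    {"x": 0.8,"y": -0.05,"z": 0,"rx": 0,"ry": 0,"rz": 0,"grip": 1}
  ]
}}

```text
time: 7.65
tcp_pos: [0.5273, 0.0279, 0.1633]
ee_rot: [0.522, 0.477, -0.477, -0.522]
contact_force: [0.3, -0.7, -0.7]
finger_gap: 0.002
```

{"name": "servo_tool", "arguments": {
  "targets": [
    {"x": 0,"y": 0,"z": 0,"rx": 0,"ry": 0,"rz": 0,"grip": 1},
    {"x": -0.3,"y": 0.02,"z": 0,"rx": 0,"ry": 0,"rz": 0,"grip": 1},
    {"x": -0.9,"y": 0.06,"z": 0.4,"rx": 0,"ry": 0,"rz": 0,"grip": 1},
    {"x": -1.5,"y": 0.1,"z": 1.2,"rx": 0,"ry": 0,"rz": 0,"grip": 1},
    {"x": -2.2,"y": 0.15,"z": 2.0,"rx": 0,"ry": 0,"rz": 0,"grip": 1},
    {"x": -3,"y": 0.2,"z": 2.0,"rx": 0,"ry": 0,"rz": 0,"grip": 1},
    {"x": -3,"y": 0.2,"z": 2.0,"rx": 0,"ry": 0,"rz": 0,"grip": 1},
    {"x": -3,"y": 0.2,"z": 2.0,"rx": 0,"ry": 0,"rz": 0,"grip": 1},
    {"x": -3,"y": 0.2,"z": 2.0,"rx": 0,"ry": 0,"rz": 0,"grip": 1},
    {"x": -3,"y": 0.2,"z": 2.0,"rx": 0,"ry": 0,"rz": 0,"grip": 1},
    {"x": -3,"y": 0.2,"z": 2.0,"rx": 0,"ry": 0,"rz": 0,"grip": 1},
    {"x": -3,"y": 0.2,"z": 2.0,"rx": 0,"ry": 0,"rz": 0,"grip": 1}
  ]
}}

```text
time: 8.85
tcp_pos: [0.3773, 0.0378, 0.2627]
ee_rot: [-0.521, -0.477, 0.478, 0.522]
contact_force: [0.1, 0.5, -1.1]
finger_gap: 0.0
```

```bash
python3 - <<'E'
from h import *
o=env.get_obs();print(o["time"],o["tcp_pos"],o["contact_force"])
a,d=capture("scene");b,_=capture("side")
cv2.imwrite("pics/both6.png",np.hstack([cv2.resize(a[120:340,160:510],None,fx=1.14,fy=1.5)[:330,:400],b[130:460,150:550]])[...,::-1])
hsv=cv2.cvtColor(a,cv2.COLOR_RGB2HSV)
m=cv2.inRange(hsv,(0,120,60),(6,255,255))|cv2.inRange(hsv,(174,120,60),(180,255,255))
k,l,s,ce=cv2.connectedComponentsWithStats(m)
for i in range(1,k):
    if s[i,4]>30:
        vv,uu=np.nonzero((l==i)&(d>0));w=world("scene",d[vv,uu],uu,vv);print(s[i],np.median(w,0).round(3),w.max(0).round(3))
vv,uu=np.nonzero((cv2.inRange(hsv,(8,120,60),(18,255,255))>0)&(d>0));w=world("scene",d[vv,uu],uu,vv)
for A,zz in((1,.13),(-1,.13)):
    t=w[(abs(w[:,0]-.53)<.04)&(abs(w[:,1]-.02-A*.1)<.03)&(w[:,2]>.08)&(w[:,2]<.17)];print("pad",A,len(t),np.median(t,0).round(3))
E
```

```text
8.85 [0.37727569 0.03784525 0.26269743] [ 0.11139385  0.45958245 -1.12783033]
[271 183  13  33 174] [ 0.431 -0.122  0.023] [ 0.546 -0.086  0.165]
[426 262  48  22 548] [0.616 0.27  0.049] [0.63  0.318 0.091]
pad 1 210 [0.535 0.133 0.106]
pad -1 226 [ 0.522 -0.069  0.155]
```

View pics/both6.png

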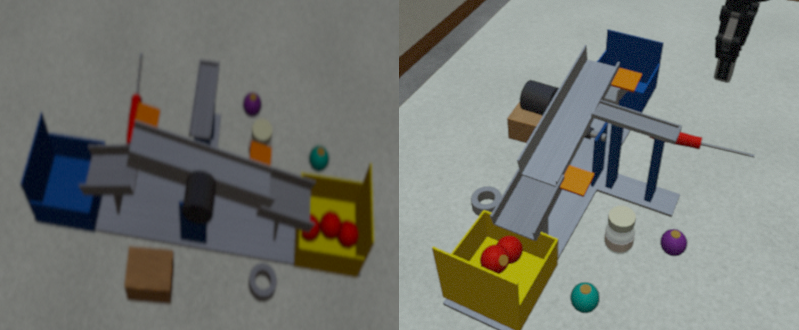

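All three knobs are in the yellow bin: scene half at about (310,228), (330,224) and (347,233). The lane is empty, the gate is left-down, and the bystanders look unmoved. I'll wait a second and check that the knobs are at rest and single-layered.

{"name": "servo_tool", "arguments": {
  "targets": [
    {"x": 0,"y": 0,"z": 0,"rx": 0,"ry": 0,"rz": 0,"grip": 1},
    {"x": 0,"y": 0,"z": 0,"rx": 0,"ry": 0,"rz": 0,"grip": 1},
    {"x": 0,"y": 0,"z": 0,"rx": 0,"ry": 0,"rz": 0,"grip": 1},
    {"x": 0,"y": 0,"z": 0,"rx": 0,"ry": 0,"rz": 0,"grip": 1},
    {"x": 0,"y": 0,"z": 0,"rx": 0,"ry": 0,"rz": 0,"grip": 1},
    {"x": 0,"y": 0,"z": 0,"rx": 0,"ry": 0,"rz": 0,"grip": 1},
    {"x": 0,"y": 0,"z": 0,"rx": 0,"ry": 0,"rz": 0,"grip": 1},
    {"x": 0,"y": 0,"z": 0,"rx": 0,"ry": 0,"rz": 0,"grip": 1},
    {"x": 0,"y": 0,"z": 0,"rx": 0,"ry": 0,"rz": 0,"grip": 1},
    {"x": 0,"y": 0,"z": 0,"rx": 0,"ry": 0,"rz": 0,"grip": 1},
    {"x": 0,"y": 0,"z": 0,"rx": 0,"ry": 0,"rz": 0,"grip": 1},
    {"x": 0,"y": 0,"z": 0,"rx": 0,"ry": 0,"rz": 0,"grip": 1}
  ]
}}

```text
time: 10.15
tcp_pos: [0.377, 0.0379, 0.2633]
ee_rot: [0.522, 0.477, -0.477, -0.522]
contact_force: [-0.8, 0.8, -0.4]
finger_gap: 0.001
```

```bash
python3 - <<'E'
from h import *
P=[]
for k in range(6):
    a,d=capture("scene");P.append(a.astype(int))
    hsv=cv2.cvtColor(a,cv2.COLOR_RGB2HSV)
    m=cv2.inRange(hsv,(0,120,60),(6,255,255))|cv2.inRange(hsv,(174,120,60),(180,255,255))
    m[:, :400]=0
    vv,uu=np.nonzero((m>0)&(d>0));w=world("scene",d[vv,uu],uu,vv)
    if k in(0,5):print(len(uu),uu.mean().round(2),vv.mean().round(2),np.percentile(w,[1,50,97],axis=0).round(3).tolist())
print("diff bin",abs(P[5]-P[0])[240:300,415:485].mean(),"bg",abs(P[5]-P[0])[340:400,415:485].mean())
a0=np.load("pics/scene.npz")["p"]
def c(im,lo,hi,x0,x1,y0,y1):
    h=cv2.cvtColor(im.astype(np.uint8),cv2.COLOR_RGB2HSV)[y0:y1,x0:x1];v,u=np.nonzero(cv2.inRange(h,lo,hi));return np.round([u.mean()+x0,v.mean()+y0,len(u)],1)
for n,lo,hi,b in(("carton",(8,90,50),(20,255,255),(260,325,280,325)),("driver",(0,120,60),(7,255,255),(265,290,180,210)),("collar",(0,0,0),(180,255,95),(370,410,290,325))):
    print(n,c(a0,lo,hi,*b),c(P[5],lo,hi,*b))
b,_=capture("side");s0=np.load("pics/side.npz")["p"]
print("jar diff",abs(b.astype(int)-s0)[330:385,350:392].mean(),"collar",abs(b.astype(int)-s0)[310:350,215:260].mean(),"bg",abs(b.astype(int)-s0)[400:460,450:520].mean())
big=cv2.resize(P[5].astype(np.uint8)[200:320,360:520],None,fx=4,fy=4,interpolation=cv2.INTER_CUBIC)
cv2.imwrite("pics/bin7.png",big[...,::-1])
E
```

```text
546 452.28 272.74 [[0.598, 0.224, 0.031], [0.616, 0.271, 0.049], [0.627, 0.313, 0.071]]
545 452.29 272.78 [[0.598, 0.224, 0.032], [0.616, 0.271, 0.049], [0.627, 0.313, 0.07]]
diff bin 1.139047619047619 bg 1.0834920634920635
carton [ 290.5  301.1 1195. ] [ 290.5  301.1 1198. ]
driver [277.4 195.3 206. ] [276.5 194.6 149. ]
collar [389.9 305.4 499. ] [389.9 305.5 486. ]
jar diff 6.179797979797979 collar 5.941481481481482 bg 6.6368253968253965
```

View pics/bin7.png

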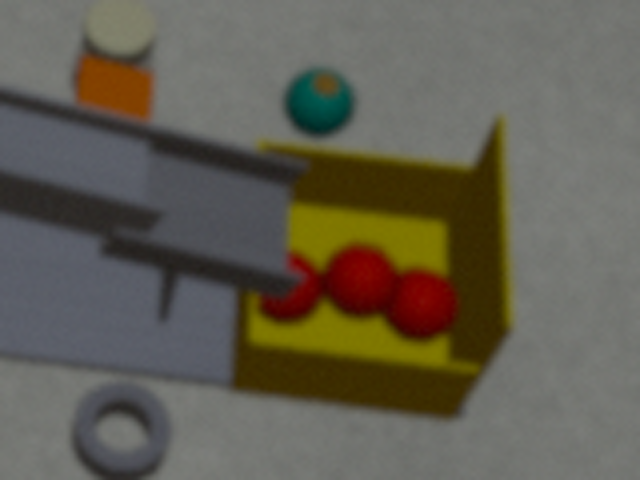

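All three knobs lie still on the floor of the yellow bin, at (290,287), (360,280) and (420,303), with their tops at about 50 mm. Handing in.

```bash
python3 -c "
from rig import workorder
print(workorder.close_job())"
```

```text
the job is handed in; nothing more can be done
None
```

The job is done and handed in at about 10.5 s on the robot's clock. I pressed the raised left pad, so the gate tipped to its left stop with all three knobs still in the lane. Then I pushed knob1 slowly along the lane with the shut fingers. All three knobs dropped onto the gate and ran into the yellow bin without being touched again.

Last checks:
- **Gate:** the left pad is down at 106 mm and the right pad is up at 155 mm.
- **Knobs:** all three lie in one layer on the bin floor, and six pictures in a row showed no movement.
- **Bystanders:** the carton, collar and jar match their starting pictures. The screwdriver's visible red area shrank from 206 to 149 pixels, which I put down to the raised right pad hiding part of it. Its centre shifted by less than one pixel.
- **Arm:** it was clear of everything at the end.

Along the way, the first move call was refused because its rows lacked some keys, and nothing moved. The first scene-camera fit of the knobs also disagreed with the side view. Refitted from a better start, the two agreed to about 4 mm.

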